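Set a propped-lid drying run on a small kiln

TASK

Set the small green kiln for a slow drying run: stand the short clay-coloured kiln post upright on the dark square on the kiln's front rim, then fold the stiff lid down until it rests on the post. Next turn the black dial on the grey control box from off to the yellow dot, and only when post, lid and dial are all right press the green start button fully down and let go. Leave the tall post, the bowl and the jar where they stand.

Things in the scene. Friction and masses are not known exactly. Their poses are not given: they have to be found in the camera images.
- post: short kiln post, cream square block 28 x 28 x 40 mm tall, 50 to 100 g, standing loose on the table; origin at the centre of its underside, x and y along its side faces, z up
- tall_post: bystander: tall kiln post, same cream colour, 28 x 28 x 80 mm tall, loose, standing; origin at the centre of its underside. It and the short post may swap places
- bowl: bystander: loose terracotta bowl, 90 mm across the rim, 50 mm high; origin at the centre of its underside
- jar: bystander: loose glass jar with blue cap, 56 mm across, 80 mm high; origin at the centre of its underside
- kiln: flat green clamshell kiln with cream rim, fixed to the table: body 240 (x) x 270 (y) x 105 mm high, walls and so the flat rim 45 mm wide all round, chamber open on top with glass tiles on its floor 42 mm above the table; origin at the centre of its underside at table height, its -x side is the front (towards the robot)
- rim_mark (a point): centre of the dark brown 32 mm square painted on the middle of the kiln's front rim, on the rim's top surface (105 mm above the table, 97.5 mm in front of the kiln's centre); axes as the kiln's
- lid (a joint): angle of the kiln lid in rad: 0 = shut, flat on the rim; grows as it opens upwards; starts steeply open at 1.05 to 1.25 and stays wherever it is left (stiff hinge, about 0.65 N m). With the short post standing on the dark square the lid's underside rests on the post at about 0.20
- lid_hinge (a point): middle of the lid's hinge line, on the kiln's far rim: 110 mm beyond the kiln's centre, 105 mm above the table; the line runs along the kiln's y. From it the lid's underside runs 220 mm to the free edge, towards the robot when shut
- lid_edge (a point): middle of the lid's free edge on its outer (upper) face, 220 mm from the hinge. The lid is a flat green panel 264 mm wide and 28 mm thick; a black bar handle (10 mm round, 90 mm long, parallel to the edge) stands out 22 mm beyond the free edge, midway in the thickness, 16 mm above the underside plane
- panel: grey control box with aluminium top, fixed: 190 (x) x 220 (y) x 50 mm high; origin at the centre of its underside, its -x side is its front. On its top the dial, a ring of coloured dots, the green start button and a small red lamp
- dial (a joint): angle of the black pointer dial in rad: 0 = off, the arm pointing to the box's front (-x) at a black bar; grows clockwise seen from above; clicks into a stop every 0.785 (45 degrees), five stops after off, last at 3.93; between clicks it springs to the nearer stop; about 0.12 N m to get over a click
- dial_axis (a point): on the dial's axis, at the top of its arm (86 mm above the table, 36 mm above the box's top). The hub is a disc of 50 mm diameter, 12 mm thick, on a 4 mm plate; the arm is an upright bar 14 mm wide, 32 mm high, from 13 mm behind the axis to 55 mm ahead, with a white line on the pointing half
- dial_tip (a point): pointing end of the dial's arm, at its top, 55 mm from the axis
- mark_yellow: yellow dot, 16 mm across, flat on the top of the box, 68 mm from the dial's axis; it is at one of the five stops 45, 90, 135, 180 or 225 degrees clockwise from off; blue, red, white and violet dots are at the other four
- start (a joint): travel of the green start button in m: 0 = up, 0.006 = fully down; springs back; about 5 N at the bottom
- start_top (a point): centre of the top of the green start button (28 mm across, upright, on a black housing) on the control box
Mind the look-alikes: they are no part of the job. Leave any pink or turquoise look-alike of the post alone.

How it is judged (in metres and radians):
On the way, in this order (a step that is already met when the one before it is completed fails the run):
1. the short post stands upright on the dark square of the kiln's front rim, let go (horizontal distance between post and rim_mark below 0.014 m and z of post in the frame of rim_mark between -0.005 and 0.005 m and angle between post's own z axis and vertical below 0.1 rad and contact force between the fingers and post below 0.1 N), for 0.3 s.
2. the lid is folded down onto the post (horizontal distance between post and rim_mark below 0.014 m and z of post in the frame of rim_mark between -0.005 and 0.005 m and angle between post's own z axis and vertical below 0.1 rad and value of joint lid between 0.16 and 0.25 rad), for 0.3 s.
3. the dial points at the yellow dot (all of step 2 and horizontal distance between dial_tip and mark_yellow below 0.022 m), for 0.3 s.
4. the start button is pressed fully down (all of step 3 and value of joint start above 0.0045 m), for 0.05 s.
At the end, for the whole second after the job is handed in: Short post upright (0.1 rad), at rest on the front rim within 14 mm of the dark square's middle; lid resting on it (0.16 to 0.25 rad); dial arm tip within 22 mm of the yellow dot's centre (about 12 degrees); start button was pressed 4.5 mm or more and is up again (all of step 3 and value of joint start below 0.002 m and linear speed of post below 0.02 m/s); the robot touches nothing.
It fails at once if a bystander (tall post, bowl or jar) is moved more than 30 mm or tipped (distance of any of tall_post, bowl, jar from where it was at the start of the episode above 0.03 m or angle between any of tall_post, bowl, jar's own z axis and vertical above 0.4 rad).
It fails at once if the start button is pressed while the lid is not down on the post or the dial is not at the yellow dot (value of joint start above 0.0035 m and (horizontal distance between dial_tip and mark_yellow above 0.022 m or value of joint lid above 0.25 rad)).
It also fails if it takes over 72 s, if anything falls off the work surface, if the arm or the gripper's body presses on something with over 40 N, if the wrist force passes 120 N, or if a joint passes its speed limit or range.

ROBOT

A 6-joint arm with a two-finger parallel gripper is mounted at the origin on the work surface. World frame = base frame: x ahead of the robot, y to its left, z up, the work surface at z = 0. Lengths are in m, angles in degrees, forces in N, time in s.
With the tool pointing down it reaches from about 0.4 to 0.825 m from the base axis. Payload 7 kg.
Tool frame: the origin (TCP) lies midway between the tips of the shut fingers; the grasp point (between the pads) lies 19 mm behind it (r.grip_depth is the distance from the TCP to the grasp point, in m); z points along the fingers, y is the line along which they close (so a half turn about z gives the same grasp; the last joint's range is limited). The gripper opens to 88 mm and grips with 3 to 60 N. Pads are 19 mm wide; open, the fingers measure 130 mm over their backs; the gripper's body (78 mm by 193 mm) begins 47 mm behind the grasp point.
Start: joints at [84.918, 20.546, 0.682, 0, -70.136, -16.507], TCP at [0.248, 0.628, 0.227] pointing down, gripper open.
Joint ranges: [-176.03, 176.03], [-82.01, 121.73], [-58.28, 71.71], [-173.87, 95.51], [-174.79, -0.11], [-173.66, 173.66]. Speed limits (degrees/s): [136.94, 136.94, 172.46, 180, 180, 180].

INTERFACE

Orientations are given as [roll, pitch, yaw] about the fixed x, y, z axes, in that order (R = Rz(yaw) Ry(pitch) Rx(roll)).
In Python, from plant import r, capture, close_job, search_frame, outline_of gives the robot as it stands.
- The arm moves only by the shell command python3 -m creep 'ROWS' [FORCE]. ROWS is JSON, a list of rows, each a list of 7 numbers: the finger opening in mm, from 0 to 87.6, then the shift along the world's x, y, z in units of 25 mm (1.0 is 25 mm), then the turn, a rotation vector about the world's x, y, z in degrees. In form: [[hand, x, y, z, ax, ay, az], ...]. A call has 1 to 8 rows; each row shifts and turns the commanded pose from where the row before left it; what a row does not reach is not made up. A row lasts 1/12 s, in which the tool goes at most 41.7 mm and 7.16 degrees, less where a joint would pass 70% of its speed; a pose out of reach is approached as far as the arm can. A call is refused whole if a number of a shift passes 1 or a number of a turn 7.16, either way. A call with a gripper value outside its range is refused whole. The fingers move at their own pace and stop on an object; FORCE is the grip in N (left out, the last holds). Time passes only in rows, so rows that do not move let the fingers close. It gives the time, the measured TCP pose, the force, the opening and the grip force at its end, in the units of the state.
- r.get_state(): the state, without advancing time (a new reading comes with each control period).
- capture(name): name is "side" or "top"; returns a dict with "frame" (400x640x3 uint8, red, green, blue), "K" (3x3 intrinsics, pixels), "k1" (the pictures are not rectified: a ray, as slopes to the right and down, at radius r is drawn at 1 + k1 r^2 times it, then the intrinsics apply), "origin" and "rotation" of the camera in the world. Camera axes: x right, y down, z forward; pixel columns grow to the right and rows downward; lengths in m; the calibration is good to about 2 mm. A picture is of the moment at which its call begins. There is no depth.
- close_job(): hands the job in; it is judged then, once.
Trained networks look in a picture, given as the dict that the camera call returned (one of the last four; its "shot" number tells which), for a name from the list of things; names that differ only in an ending like _2 or _b are one class to them, and where a whole thing is asked for, a point or a joint stands for the part that bears it (a point fixed in the world has none). Each returns a list of dicts, best first, with "conf" (0 to 1); they miss things now and then, are a little off and sometimes report something else, mostly with a low value. They report only what shows in the picture. A call takes as long as a camera call. They do not tell look-alikes from the thing itself.
- search_frame(picture, target): "bbox" ([left, top, right, bottom] in pixels, round what is visible of it).
- outline_of(picture, target): "region" (400x640 bool, what is visible of it) and "bbox" ([left, top, right, bottom] in pixels, round what is visible of it).
The state is a dict: "time_s": time; "joints": joint angles; "qd": joint speeds; "joint_torque": joint torques, N m; "tcp_pos": TCP position; "eef_rot": TCP orientation; "contact_force": force on the tool from outside, world axes, zero at the start; "moment": the same for the moment, N m; "gripper_width": finger opening in m; "gripper_force": force on a finger pad.
Only numpy, scipy, OpenCV 4.12 (cv2) and the standard library are available. Lean on these libraries where they do the work, as an engineer would, in place of code of your own. Each camera call takes 0.05 s, during which the arm holds its last target. There are 200 camera calls.

## Working session

There is one attempt and no reset: what is moved stays moved. The work goes in short steps, Python scripts to look and compute and a shell command to move; the robot and the scene stay as the last step left them, time stands still between calls to the robot, and variables do not carry over. Pictures are saved under pics/ and viewed, at most 13 in all, crops included, and the job is handed in when it is done.

```bash
ls; mkdir -p pics
cat > h.py <<'E'
import numpy as np, cv2
from plant import r, capture, close_job, search_frame, outline_of
def px(c,P):
    p=c["rotation"].T@(np.array(P,float)-c["origin"]); s=p[:2]/p[2]; s=s*(1+c["k1"]*(s@s)); return c["K"][:2,:2]@s+c["K"][:2,2]
def ray(c,uv):
    s0=np.linalg.solve(c["K"],[uv[0],uv[1],1])[:2]; s=s0.copy()
    for _ in range(30): s=s0/(1+c["k1"]*(s@s))
    return c["rotation"]@np.array([s[0],s[1],1])
def atz(c,uv,z):
    d=ray(c,uv); return c["origin"]+d*(z-c["origin"][2])/d[2]
def cap(n):
    c=capture(n)
    for k in("origin","rotation","K"): c[k]=np.array(c[k])
    return c
def tri(c1,u1,c2,u2):
    A=[];b=[]
    for c,u in((c1,u1),(c2,u2)):
        d=ray(c,u); d/=np.linalg.norm(d); M=np.eye(3)-np.outer(d,d); A.append(M); b.append(M@c["origin"])
    return np.linalg.lstsq(np.vstack(A),np.hstack(b),rcond=None)[0]
def save(c,f,box=None,s=1):
    im=c["frame"][:,:,::-1]
    if box: im=im[box[1]:box[3],box[0]:box[2]]
    cv2.imwrite("pics/"+f,cv2.resize(np.ascontiguousarray(im),None,fx=s,fy=s))
E
python3 - <<'E'
from h import *
a=cap("side");b=cap("top")
cv2.imwrite("pics/both.png",cv2.resize(np.vstack([a["frame"],b["frame"]])[:,:,::-1],(480,600)))
save(a,"a.png",None,1.25);save(b,"b.png",None,1.25)
for n,c in(("side",a),("top",b)):
    print(n,c["origin"].round(3),c["rotation"].round(2).tolist(),c["K"].tolist(),c["k1"])
    for t in"post tall_post bowl jar kiln lid panel dial mark_yellow start_top rim_mark".split():
        print(t,[(round(d["conf"],2),[round(x) for x in d["bbox"]]) for d in search_frame(c,t)])
print(r.get_state())
E
```

```text
pics
side [0.439 0.519 0.648] [-134.22, 1.18, -164.2] [[366.22180931469086, 0.0, 314.0131987783791], [0.0, 366.22180931469086, 197.07106965557813], [0.0, 0.0, 1.0]] 0.022946114972519537
post [(0.57, [357, 230, 373, 254]), (0.54, [318, 227, 330, 250]), (0.52, [309, 196, 324, 216]), (0.34, [161, 166, 374, 400])]
tall_post []
bowl [(0.62, [234, 176, 274, 212]), (0.42, [163, 167, 298, 386])]
jar [(0.69, [165, 164, 298, 387]), (0.63, [285, 153, 308, 190])]
kiln [(0.76, [163, 166, 375, 400]), (0.66, [389, 132, 394, 139])]
lid [(0.68, [162, 165, 299, 389])]
panel [(0.81, [322, 125, 408, 203]), (0.26, [237, 178, 271, 212])]
dial [(0.68, [353, 150, 381, 164])]
mark_yellow [(0.24, [163, 164, 300, 387])]
start_top [(0.47, [391, 132, 393, 140])]
rim_mark [(0.61, [163, 167, 376, 400]), (0.59, [354, 200, 374, 231]), (0.43, [162, 165, 296, 385])]
top [ 0.488 -0.043  1.054] [-174.86, -0.22, -90.83] [[450.1385429264566, 0.0, 324.3198182561606], [0.0, 450.1385429264566, 203.89050185164584], [0.0, 0.0, 1.0]] -0.01275458224470157
post [(0.73, [290, 239, 306, 255]), (0.68, [278, 163, 289, 178]), (0.57, [
[... 443 characters left out ...]
 251, 266])]
{'time_s': 1.2, 'joints': array([ 8.49173365e+01,  2.05459187e+01,  6.81777127e-01,  1.44082374e-05,
       -7.01348389e+01, -1.65054740e+01]), 'qd': array([ 0.07265131, -0.00228965, -0.04487397,  0.03182399, -0.06024066,
       -0.03677548]), 'joint_torque': array([-3.17832191e-04, -5.82402349e+01,  2.93295497e+01,  7.00259820e+00,
        1.24739710e-02, -2.50032485e-05]), 'tcp_pos': array([0.24837964, 0.62762248, 0.22656489]), 'eef_rot': array([-1.79999019e+02,  2.76643069e-04, -2.15881326e+01]), 'contact_force': array([-0.20313844, -0.0500208 ,  0.2667066 ]), 'moment': array([-0.0079517 ,  0.02006915,  0.02120107]), 'gripper_force': 0.0, 'gripper_width': 0.08807972442878483}
```

Run:
```python
s=open("h.py").read()
s=s.replace('    return c\ndef tri','    c["rotation"]=Rotation.from_euler("xyz",c["rotation"],degrees=True).as_matrix()\n    return c\ndef tri').replace("import numpy as np, cv2","import numpy as np, cv2\nfrom scipy.spatial.transform import Rotation")
open("h.py","w").write(s)
```

```text
(no output)
```

View pics/a.png

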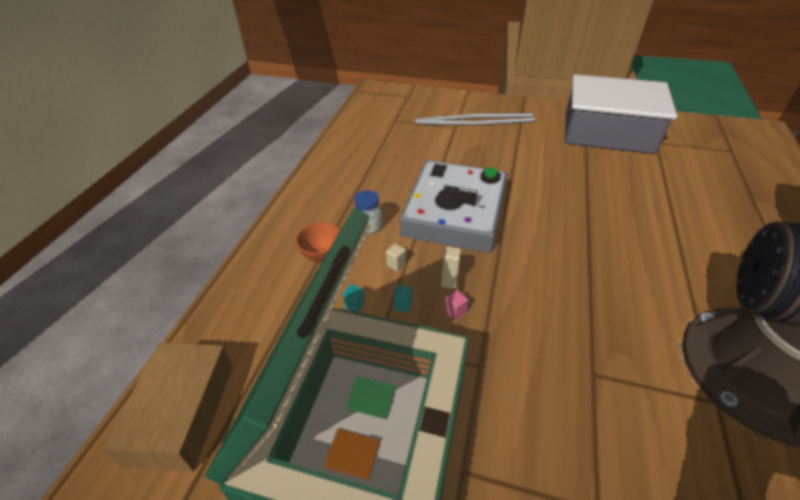

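View pics/b.png

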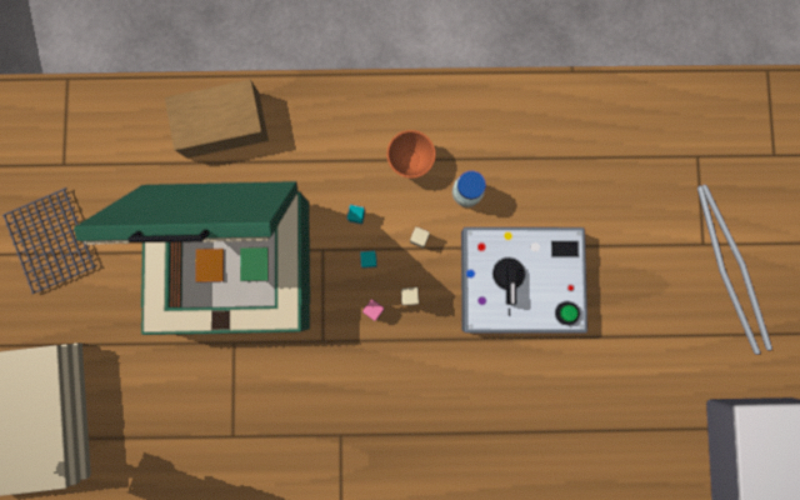

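Candidates for the post (full-size px): cream cube, side (317,206) and top (336,190), is the short one. The tall cream post is at side (361,214), top (328,237). Turquoise blocks are at top (285,171) and (295,208), and a pink one at top (298,248). Yellow dot: top (406,189), which is 180° from off. I'll check these in close crops.

Run:
```python
from h import *
a=cap("side");b=cap("top")
save(b,"c1.png",(55,140,255,275),4); save(b,"c2.png",(270,130,480,275),3.8)
def cen(c,t,near):
    L=outline_of(c,t)
    L=[d for d in L if abs((d["bbox"][0]+d["bbox"][2])/2-near[0])<8 and abs((d["bbox"][1]+d["bbox"][3])/2-near[1])<8]
    if not L: return None
    d=L[0]; m=d["region"]; ys,xs=np.nonzero(m); return d["conf"],(xs.mean(),ys.mean()),d["bbox"],m
A=cen(a,"post",(317,206));B=cen(b,"post",(336,190))
for n,c,q in(("side",a,A),("top",b,B)):
    if q: print(n,q[:3]); print(cv2.minAreaRect(np.argwhere(q[3])[:,::-1].astype(np.float32)))
if A and B: print("post tri",tri(a,A[1],b,B[1]))
for nm,u in(("post_s",(336,190)),("tall",(328,237))): print(nm,atz(b,u,0.04),atz(b,u,.08))
f=b["frame"].astype(int);hsv=cv2.cvtColor(b["frame"],cv2.COLOR_RGB2HSV)
def blob(lo,hi,box):
    x0,y0,x1,y1=box; m=cv2.inRange(hsv[y0:y1,x0:x1],np.array(lo),np.array(hi)); n,_,s,ce=cv2.connectedComponentsWithStats(m)
    return [(s[i][4],(ce[i]+[x0,y0]).round(1)) for i in range(1,n) if s[i][4]>5]
P=(372,185,468,264)
for n,lo,hi,z in(("yellow",(20,120,120),(35,255,255),.05),("green",(50,120,60),(80,255,255),.07),("blue",(105,120,60),(125,255,255),.05),("violet",(128,60,60),(155,255,255),.05),("red",(0,150,100),(8,255,255),.05),("red",(172,120,100),(180,255,255),.05)):
    for s,u in blob(lo,hi,P): print(n,s,u,atz(b,u,z).round(4))
```

```text
side (0.72, (np.float64(316.6507352941176), np.float64(205.71323529411765)), [311.6, 195.6, 324.2, 217.4])
((316.5, 205.5), (21.0, 15.0), 90.0)
top (0.47, (np.float64(335.35135135135135), np.float64(188.61486486486487)), [327.3, 184.0, 344.1, 195.3])
((335.20001220703125, 188.60000610351562), (11.627553939819336, 13.416407585144043), 26.56505012512207)
post tri [ 0.61521394 -0.07449638  0.01672682]
post_s [ 0.61060476 -0.07497331  0.04      ] [ 0.60577893 -0.07370497  0.08      ]
tall [ 0.50453029 -0.05521779  0.04      ] [ 0.50388861 -0.05472871  0.08      ]
yellow 30 [406.  188.4] [ 0.6108 -0.2322  0.05  ]
green 157 [454.7 250.2] [ 0.4713 -0.3306  0.07  ]
blue 34 [375.7 218.5] [ 0.5441 -0.1623  0.05  ]
violet 32 [385.2 240.3] [ 0.4952 -0.1823  0.05  ]
red 18 [384.9 197.2] [ 0.5916 -0.1841  0.05  ]
red 9 [456. 230.] [ 0.5158 -0.3411  0.05  ]
```

View pics/c1.png

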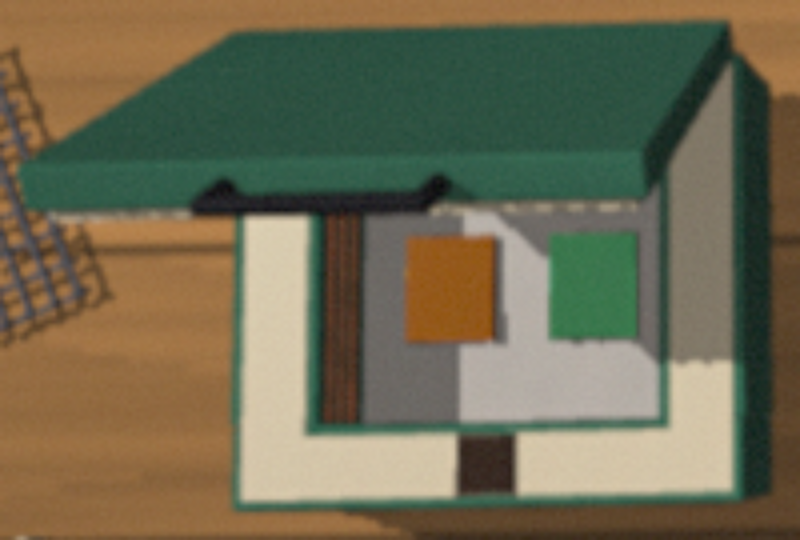

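View pics/c2.png

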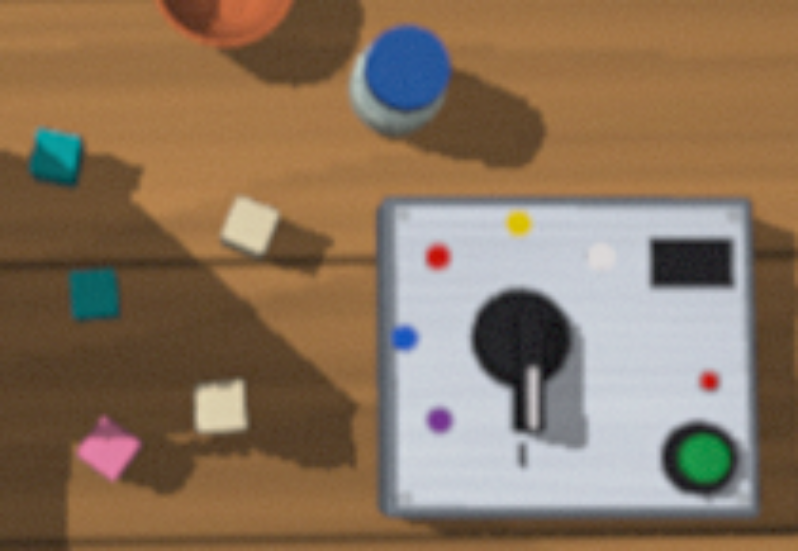

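```bash
cat > fit.py <<'E'
from h import *
from scipy.optimize import minimize, least_squares
def cube(x,y,yaw,h=.04,z=0,w=.014):
    R=Rotation.from_euler("z",yaw,degrees=True).as_matrix()
    return [R@np.array([i*w,j*w,k])+[x,y,z] for i in(-1,1) for j in(-1,1) for k in(0,h)]
def creammask(c,box,S=8):
    x0,y0,x1,y1=box; im=cv2.resize(c["frame"][y0:y1,x0:x1],None,fx=S,fy=S,interpolation=cv2.INTER_CUBIC)
    h=cv2.cvtColor(im,cv2.COLOR_RGB2HSV); return h
def iou(c,box,m,p,S=8,**k):
    q=np.array([(px(c,P)-box[:2]+.5)*S-.5 for P in cube(*p,**k)]).astype(np.float32)
    r_=np.zeros(m.shape,np.uint8); cv2.fillConvexPoly(r_,np.round(cv2.convexHull(q)*16).astype(int),1,shift=4)
    return (r_&m).sum()/max(1,(r_|m).sum())
E
python3 - <<'E'
from fit import *
a=cap("side");b=cap("top")
bA=(300,186,334,226);bB=(322,176,350,204)
M=[]
for c,bx in((a,bA),(b,bB)):
    h=creammask(c,bx); m=((h[...,1]<110)&(h[...,2]>75)).astype(np.uint8)
    n,l,s,ce=cv2.connectedComponentsWithStats(m); m=(l==1+s[1:,4].argmax()).astype(np.uint8); print(m.sum()/64, s[1:,4].max(), cv2.boundingRect(m)); M.append(m)
best=None
for w in((1,1),(0,1),(1,0)):
    f=lambda p:-(w[0]*iou(a,bA,M[0],p)+w[1]*iou(b,bB,M[1],p))
    res=min((minimize(f,[.613,-.075,y0],method="Nelder-Mead",options=dict(initial_simplex=[[.613,-.075,y0],[.619,-.075,y0],[.613,-.069,y0],[.613,-.075,y0+15]])) for y0 in(-40,-20,0,20)),key=lambda q:q.fun)
    print(w,res.x.round(4),res.fun)
g=lambda x,y:(55+x/4-.375,140+y/4-.375)
l=atz(b,g(237,508),.105);q=atz(b,g(740,499),.105);print("front corners",l,q,"yaw",np.degrees(np.arctan2(l[0]-q[0],-(l[1]-q[1]))), np.linalg.norm(l-q))
mk=atz(b,g(487,463),.105);print("mark",mk); print("mark tri",tri(a,(435/1.25-.1,422/1.25-.1),b,g(487,463)))
yaw=np.arctan2(q[0]-l[0],l[1]-q[1]);n=np.array([np.cos(yaw),np.sin(yaw)]);print(n,np.degrees(yaw))
# lid: handle centre px -> angle, hinge = mark+.2075*n
hin=mk[:2]+.2075*n
for th in np.arange(1.0,1.3,.05):
    P=lambda s,t:[*(hin+n*(-s*np.cos(th)+t*np.sin(th))),.105+s*np.sin(th)+t*np.cos(th)]
    print(th.round(2),px(b,P(.242,.016)).round(1),px(a,P(.242,.016)).round(1),px(b,P(.22,.028)).round(1))
print("handle",g(320,204),"edge upper",g(340,158), "hinge",hin)
# panel
D={135:[.5916,-.1841],180:[.6108,-.2322],90:[.5441,-.1623],45:[.4952,-.1823]}
def rs(p): return np.ravel([[p[0]-.068*np.cos(p[2]-np.radians(k))-v[0],p[1]-.068*np.sin(p[2]-np.radians(k))-v[1]] for k,v in D.items()])
s=least_squares(rs,[.54,-.232,0]);print("dial axis,yaw",s.x[:2],np.degrees(s.x[2]),s.fun.round(4))
h=cv2.cvtColor(a["frame"],cv2.COLOR_RGB2HSV)[110:160,370:420];m=cv2.inRange(h,np.array((50,100,40)),np.array((85,255,255)))
mo=cv2.moments(m,True);u=(370+mo["m10"]/mo["m00"],110+mo["m01"]/mo["m00"]);print("btn",u,mo["m00"],tri(a,u,b,(454.7,250.2)))
E
```

```text
288.421875 18459 (66, 71, 138, 177)
190.859375 12215 (46, 43, 130, 138)
(1, 1) [ 0.6143 -0.0736 64.0238] -1.853167713625998
(0, 1) [  0.6144  -0.0742 -25.2984] -0.918114946245251
(1, 0) [  0.6136  -0.0723 -23.323 ] -0.9660488938169914
front corners [0.44786174 0.39468955 0.105     ] [0.44899354 0.1312651  0.105     ] yaw -179.75383139394788 0.26342687864010106
mark [0.46953312 0.26392397 0.105     ]
mark tri [0.46907656 0.26486645 0.10196405]
[0.99999077 0.00429644] 0.24616860605213112
1.0 [135.2 203.3] [279.8 234.3] [138.5 190.9]
1.05 [134.  196.5] [270.7 229.4] [137.5 184.6]
1.1 [132.8 189.4] [261.4 224.8] [136.6 178.1]
1.15 [131.8 182.1] [251.9 220.4] [135.9 171.5]
1.2 [130.9 174.7] [242.3 216.3] [135.3 164.8]
1.25 [130.2 167.2] [232.5 212.5] [134.8 158. ]
1.3 [129.6 159.7] [222.8 209. ] [134.5 151.3]
handle (134.625, 190.625) edge upper (139.625, 179.125) hinge [0.67703121 0.26481548]
dial axis,yaw [ 0.54268116 -0.23095057] -1.0424108094191038 [ 0.      0.0003 -0.0001  0.     -0.0002 -0.0007  0.0003  0.0003]
btn (392.04, 137.97333333333333) 75.0 [ 0.47135034 -0.33290473  0.06205941]
```

The crops confirm it. The short cream cube is at c2 (250,225) and the tall post at (220,407). Yellow at c2 (519,223) is opposite the off bar at (522,455), so 180°. I'm going for the post at (0.614, -0.0735), yaw about -25°, passing in front of the lid.

```bash
python3 -m creep '[[60,0.325,-0.98,0,0,0,0],[60,0.325,-0.98,0,0,0,0],[60,0.325,-0.98,0,0,0,0],[60,0.325,-0.98,0,0,0,0],[60,0.325,-0.98,0,0,0,0],[60,0.325,-0.98,0,0,0,0],[60,0.325,-0.98,0,0,0,0],[60,0.325,-0.98,0,0,0,0]]' 20
python3 -m creep '[[60,0.325,-0.98,0,0,0,0],[60,0.325,-0.98,0,0,0,0],[60,0.325,-0.98,0,0,0,0],[60,0.325,-0.98,0,0,0,0],[60,0.325,-0.98,0,0,0,0],[60,0.325,-0.98,0,0,0,0],[60,0.325,-0.98,0,0,0,0],[60,0,0,0,0,0,-4]]'
```

```text
time_s: 2.17
tcp_pos: [0.3136, 0.4304, 0.2267]
eef_rot: [-180.0, -0.0, -21.6]
contact_force: [-0.3, -0.1, 0.8]
gripper_width: 0.0601
gripper_force: 0.0
time_s: 2.83
tcp_pos: [0.3705, 0.2569, 0.2269]
eef_rot: [-180.0, 0.0, -25.6]
contact_force: [-0.8, 0.2, -1.2]
gripper_width: 0.0599
gripper_force: 0.0
```

```bash
python3 -m creep '[[60,0.696,-0.944,0,0,0,0],[60,0.696,-0.944,0,0,0,0],[60,0.696,-0.944,0,0,0,0],[60,0.696,-0.944,0,0,0,0],[60,0.696,-0.944,0,0,0,0],[60,0.696,-0.944,0,0,0,0],[60,0.696,-0.944,0,0,0,0]]'
python3 -m creep '[[60,0.696,-0.944,0,0,0,0],[60,0.696,-0.944,0,0,0,0],[60,0.696,-0.944,0,0,0,0],[60,0.696,-0.944,0,0,0,0],[60,0.696,-0.944,0,0,0,0],[60,0.696,-0.944,0,0,0,0],[60,0.696,-0.944,0,0,0,0],[60,0,0,-0.5,0,0,0]]'
python3 -m creep '[[60,0,0,-0.5,0,0,0],[60,0,0,0,0,0,0]]'
```

```text
time_s: 3.42
tcp_pos: [0.4928, 0.0937, 0.2269]
eef_rot: [-180.0, -0.0, -25.6]
contact_force: [-0.3, 1.0, 0.0]
gripper_width: 0.0601
gripper_force: 0.0
time_s: 4.08
tcp_pos: [0.6174, -0.0739, 0.2156]
eef_rot: [-180.0, -0.2, -25.7]
contact_force: [0.9, 1.0, 1.1]
gripper_width: 0.0598
gripper_force: 0.0
time_s: 4.25
tcp_pos: [0.6125, -0.0709, 0.1987]
eef_rot: [179.9, 0.2, -25.7]
contact_force: [-0.1, 0.6, -0.9]
gripper_width: 0.0606
gripper_force: 0.0
```

```bash
python3 -m creep '[[60,0,-0.12,-0.87,0,0,0],[60,0,0,-0.87,0,0,0],[60,0,0,-0.87,0,0,0],[60,0,0,-0.87,0,0,0],[60,0,0,-0.87,0,0,0],[60,0,0,-0.87,0,0,0],[60,0,0,-0.87,0,0,0]]'
python3 -m creep '[[60,0,0,-0.87,0,0,0],[60,0,0,-0.87,0,0,0],[60,0,0,0,0,0,0],[60,0,0,0,0,0,0],[0,0,0,0,0,0,0],[0,0,0,0,0,0,0],[0,0,0,0,0,0,0],[0,0,0,0,0,0,0]]' 20
python3 -m creep '[[0,0,0,0,0,0,0],[0,0,0,0,0,0,0],[0,0,0,0,0,0,0]]'
```

```text
time_s: 4.83
tcp_pos: [0.6143, -0.0729, 0.0494]
eef_rot: [-180.0, -0.1, -25.5]
contact_force: [-0.1, 0.1, -0.3]
gripper_width: 0.0597
gripper_force: 0.0
time_s: 5.5
tcp_pos: [0.6146, -0.0732, 0.0071]
eef_rot: [-179.9, -0.1, -25.6]
contact_force: [-0.6, 0.1, 0.4]
gripper_width: 0.0389
gripper_force: 0.0
time_s: 5.75
tcp_pos: [0.6141, -0.0733, 0.0064]
eef_rot: [-180.0, -0.0, -25.6]
contact_force: [-1.1, 0.8, 5.6]
gripper_width: 0.0284
gripper_force: 19.8
```

Run:
```python
from h import *
a=cap("side"); save(a,"d1.png",(270,130,430,250),5)
```

```text
(no output)
```

View pics/d1.png

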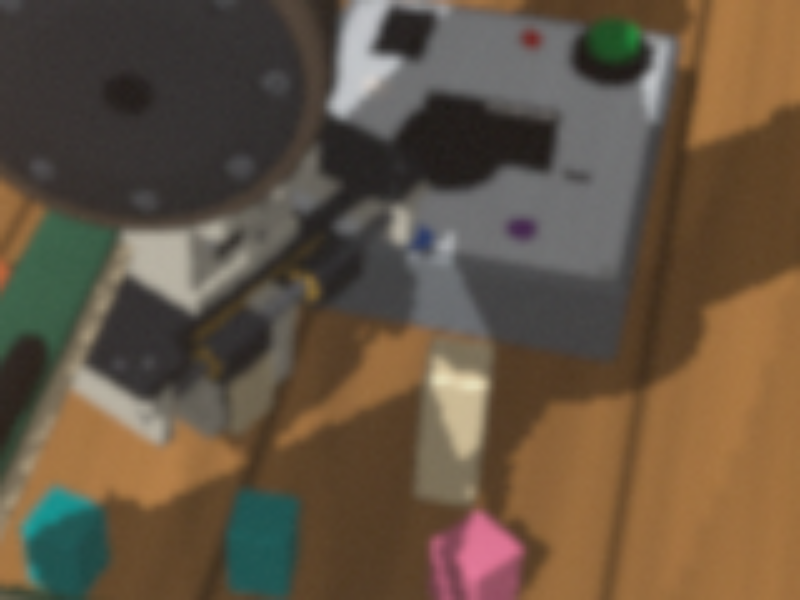

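```bash
python3 -m creep '[[0,0,0,0.4,0,0,0],[0,0,0,0.94,0,0,0],[0,0,0,0.94,0,0,0],[0,0,0,0.94,0,0,3.2],[0,0,0,0.94,0,0,3.2],[0,0,0,0.94,0,0,3.2],[0,0,0,0.94,0,0,3.2],[0,0,0,0.94,0,0,3.2]]' 25
python3 -m creep '[[0,-0.829,0.96,0.2,0,0,3.2],[0,-0.829,0.96,0.2,0,0,3.2],[0,-0.829,0.96,0.2,0,0,3.2],[0,-0.829,0.96,0,0,0,0],[0,-0.829,0.96,0,0,0,0],[0,-0.829,0.96,0,0,0,0],[0,-0.829,0.96,0,0,0,0]]'
python3 -m creep '[[0,0,0.96,0,0,0,0],[0,0,0.96,0,0,0,0],[0,0,0.96,0,0,0,0],[0,0,0.96,0,0,0,0],[0,0,0.96,0,0,0,0],[0,0,0.96,0,0,0,0],[0,0,0.96,0,0,0,0],[0,0,0,0,0,0,0]]'
python3 -m creep '[[0,0,0,0,0,0,0],[0,0,0,0,0,0,0]]'
python3 - <<'E'
from h import *
a=cap("side");b=cap("top")
save(a,"e1.png",(280,150,440,270),3)
for n,c in(("side",a),("top",b)):
    for d in search_frame(c,"post"): print(n,d["conf"],d["bbox"])
print(r.get_state()["tcp_pos"],r.get_state()["eef_rot"])
E
```

```text
time_s: 6.47
tcp_pos: [0.6134, -0.0733, 0.182]
eef_rot: [-180.0, 0.0, -9.4]
contact_force: [1.0, 0.3, -0.8]
gripper_width: 0.0276
gripper_force: 24.7
time_s: 7.05
tcp_pos: [0.4675, 0.0954, 0.1958]
eef_rot: [-180.0, -0.0, -0.0]
contact_force: [0.5, 1.1, -0.7]
gripper_width: 0.0283
gripper_force: 24.7
time_s: 7.72
tcp_pos: [0.469, 0.266, 0.1956]
eef_rot: [-180.0, -0.0, 0.1]
contact_force: [1.1, -0.0, 0.7]
gripper_width: 0.0277
gripper_force: 24.7
time_s: 7.88
tcp_pos: [0.4684, 0.2625, 0.1954]
eef_rot: [180.0, 0.0, 0.0]
contact_force: [-0.1, -0.0, 0.1]
gripper_width: 0.0284
gripper_force: 24.7
side 0.87 [272.6, 228.5, 295.7, 251.1]
top 0.73 [293.7, 240.9, 302.6, 254.2]
top 0.69 [279.6, 160.5, 293.0, 175.9]
top 0.45 [288.2, 198.5, 301.8, 216.0]
[0.46880002 0.26194199 0.19555723] [-1.79993004e+02 -7.54619525e-03 -3.89344235e-02]
```

View pics/e1.png

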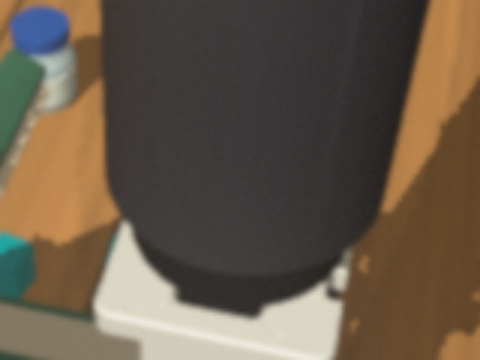

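The view is blocked by the wrist, with nothing useful at the post. I'll lower it onto the mark and check after release.

```bash
python3 -m creep '[[0,0.02,0.08,-0.6,0,0,0],[0,0,0,-0.7,0,0,0],[0,0,0,-0.7,0,0,0],[0,0,0,-0.6,0,0,0],[0,0,0,-0.4,0,0,0],[0,0,0,-0.2,0,0,0],[0,0,0,0,0,0,0],[0,0,0,0,0,0,0]]'
python3 -m creep '[[0,0,0,-0.08,0,0,0],[0,0,0,0,0,0,0],[0,0,0,0,0,0,0]]'
```

```text
time_s: 8.75
tcp_pos: [0.4696, 0.2648, 0.1158]
eef_rot: [-180.0, -0.0, 0.0]
contact_force: [0.0, -0.4, 0.7]
gripper_width: 0.0278
gripper_force: 24.7
time_s: 9.0
tcp_pos: [0.4695, 0.2649, 0.1139]
eef_rot: [-180.0, -0.0, 0.0]
contact_force: [0.3, 0.2, -0.9]
gripper_width: 0.0281
gripper_force: 24.7
```

```bash
python3 -m creep '[[0,0,0,-0.06,0,0,0],[0,0,0,0,0,0,0],[0,0,0,0,0,0,0]]'
python3 -m creep '[[0,0,0,-0.04,0,0,0],[0,0,0,0,0,0,0],[0,0,0,0,0,0,0]]'
```

```text
time_s: 9.25
tcp_pos: [0.4692, 0.2647, 0.1119]
eef_rot: [-180.0, -0.0, 0.0]
contact_force: [0.2, -0.2, -0.1]
gripper_width: 0.0281
gripper_force: 24.7
time_s: 9.5
tcp_pos: [0.4694, 0.2648, 0.1114]
eef_rot: [-180.0, -0.0, 0.0]
contact_force: [-3.4, -0.2, 5.5]
gripper_width: 0.028
gripper_force: 24.7
```

```bash
python3 -m creep '[[60,0,0,0,0,0,0],[60,0,0,0,0,0,0],[60,0,0,0,0,0,0],[60,0,0,0,0,0,0],[60,0,0,0.3,0,0,0],[60,0,0,0.8,0,0,0],[60,0,0,1,0,0,0],[60,0,0,1,0,0,0]]'
python3 -m creep '[[0,-0.2,0,1,0,0,0],[0,-0.2,0,1,0,0,0],[0,0,0,1,0,0,0],[0,0,0,1,0,0,0],[0,0,0,1,0,0,0],[0,0,0,1,0,0,0],[0,0,0,0.9,0,0,0],[0,0,0,0,0,0,0]]'
python3 -m creep '[[0,0,-0.9,0,0,0,0],[0,0,-0.9,0,0,0,0],[0,0,-0.9,0,0,0,0],[0,0,-0.9,0,0,0,0],[0,0,-0.9,0,0,0,0],[0,0,-0.9,0,0,0,0],[0,0,-0.9,0,0,0,0],[0,0,-0.9,0,0,0,0]]'
python3 - <<'E'
from h import *
a=cap("side");b=cap("top")
A=a["frame"][200:400,160:420];B=b["frame"][140:275,55:255]
cv2.imwrite("pics/f1.png",np.vstack([cv2.resize(A,(390,300)),cv2.resize(B,(390,263))])[:,:,::-1])
for n,c in(("side",a),("top",b)):
    for d in outline_of(c,"post"): ys,xs=np.nonzero(d["region"]);print(n,round(d["conf"],2),d["bbox"],xs.mean(),ys.mean())
E
```

```text
time_s: 10.17
tcp_pos: [0.469, 0.2644, 0.1894]
eef_rot: [179.9, 0.0, 0.0]
contact_force: [0.8, 0.6, -0.3]
gripper_width: 0.0597
gripper_force: 0.0
time_s: 10.83
tcp_pos: [0.4607, 0.2653, 0.3665]
eef_rot: [-179.7, -0.4, 0.0]
contact_force: [0.3, -0.0, 1.6]
gripper_width: 0.0125
gripper_force: 0.0
time_s: 11.5
tcp_pos: [0.4589, 0.0835, 0.3612]
eef_rot: [-180.0, -0.0, 0.0]
contact_force: [0.7, 0.1, -0.0]
gripper_width: 0.0004
gripper_force: 0.0
side 0.88 [341.2, 316.7, 360.0, 345.2] 348.275092936803 330.0167286245353
side 0.81 [356.2, 231.8, 372.5, 252.7] 364.97864768683274 244.81138790035587
side 0.75 [273.8, 228.5, 293.6, 251.7] 282.440625 238.259375
side 0.52 [164.9, 165.5, 372.7, 397.9] 274.6359438137387 320.9510101981913
side 0.49 [316.4, 225.7, 329.9, 249.8] 322.55442176870747 238.9047619047619
top 0.67 [279.3, 160.3, 290.9, 179.4] 284.7552083333333 170.796875
top 0.53 [285.7, 200.8, 303.8, 214.4] 294.67836257309943 206.7953216374269
```

View pics/f1.png

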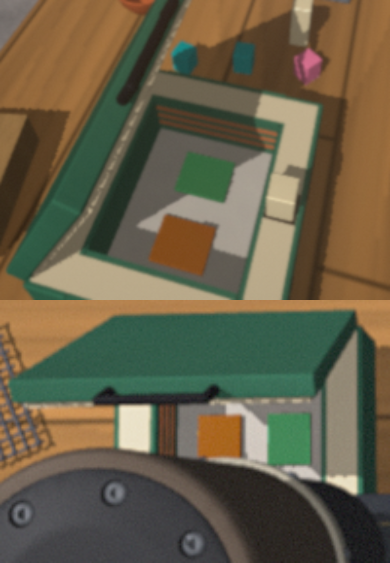

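Side view: the post stands upright on the front rim at f1 (283,195), covering the dark square, and the lid is still open. I'll fit its pose while planning the lid sweep.

```bash
python3 - <<'E'
from fit import *
a=cap("side");bx=(325,300,375,360)
d=min(outline_of(a,"post"),key=lambda d:abs(d["bbox"][0]-341)+abs(d["bbox"][1]-317))
m=cv2.resize(d["region"][bx[1]:bx[3],bx[0]:bx[2]].astype(np.float32),None,fx=8,fy=8,interpolation=cv2.INTER_CUBIC);m=(m>.5).astype(np.uint8)
f=lambda p:-iou(a,bx,m,p,z=.105)
s=[.469,.264,0];q=minimize(f,s,method="Nelder-Mead",options=dict(initial_simplex=[s,[.475,.264,0],[.469,.27,0],[.469,.264,10]]));print(q.x,q.fun,f(s))
H=np.array([.677,.105]);
for th in(1.09,1.0,.9,.8,.7,.6,.5,.4,.3,.25,.2,.18):
    C=H+.17*np.array([-np.cos(th),np.sin(th)])+.028*np.array([np.sin(th),np.cos(th)])+[.0095,0];print(th,C.round(4))
E
python3 -m creep '[[0,0.893,0.807,0.05,0,0,0],[0,0.893,0.807,0.05,0,0,0],[0,0.893,0.807,0.05,0,0,0],[0,0.893,0.807,0.05,0,0,0],[0,0.893,0.807,0,0,0,0],[0,0.893,0.807,0,0,0,0],[0,0.893,0.807,0,0,0,0],[0,0.893,0.807,0,0,0,0]]'
python3 -m creep '[[0,0.893,0.807,0,0,0,0],[0,0,0,0,0,0,0],[0,0,0,-0.8,0,0,0],[0,0,0,-0.8,0,0,0],[0,0,0,-0.8,0,0,0],[0,0,0,-0.8,0,0,0],[0,0,0,-0.6,0,0,0],[0,0,0,0,0,0,0]]'
```

```text
[0.46920274 0.26475282 3.66260562] -0.8778884719886143 -0.8584523447786894
1.09 [0.6327 0.2687]
1.0 [0.6182 0.2632]
0.9 [0.6028 0.2556]
0.8 [0.5881 0.2465]
0.7 [0.5745 0.2359]
0.6 [0.562  0.2241]
0.5 [0.5507 0.2111]
0.4 [0.5408 0.197 ]
0.3 [0.5324 0.182 ]
0.25 [0.5287 0.1742]
0.2 [0.5255 0.1662]
0.18 [0.5243 0.163 ]
time_s: 12.47
tcp_pos: [0.6387, 0.2483, 0.3652]
eef_rot: [180.0, 0.0, 0.1]
contact_force: [0.4, 0.5, 1.4]
gripper_width: 0.0007
gripper_force: 0.0
time_s: 13.13
tcp_pos: [0.6583, 0.2668, 0.2661]
eef_rot: [179.8, 0.4, 0.1]
contact_force: [-0.4, -0.1, -1.1]
gripper_width: -0.0
gripper_force: 0.0
```

```bash
python3 -m creep '[[0,-0.5,0,-0.05,0,0,0],[0,-0.6,0,-0.05,0,0,0],[0,-0.54,0,0,0,0,0],[0,-0.62,0,-0.3,0,0,0],[0,-0.59,0,-0.36,0,0,0],[0,-0.54,0,-0.42,0,0,0],[0,-0.5,0,-0.47,0,0,0],[0,-0.45,0,-0.52,0,0,0]]'
python3 -m creep '[[0,-0.2,0,-0.28,0,0,0],[0,-0.2,0,-0.28,0,0,0],[0,-0.17,0,-0.3,0,0,0],[0,-0.17,0,-0.3,0,0,0],[0,0,0,0,0,0,0],[0,0,0,0,0,0,0]]'
```

```text
time_s: 13.8
tcp_pos: [0.552, 0.2674, 0.2188]
eef_rot: [-179.9, -0.2, 0.1]
contact_force: [-1.1, -0.1, 4.7]
gripper_width: 0.0
gripper_force: 1.8
time_s: 14.3
tcp_pos: [0.533, 0.2662, 0.1869]
eef_rot: [179.9, 0.1, 0.0]
contact_force: [-0.9, 0.1, 1.0]
gripper_width: 0.0004
gripper_force: 0.0
```

```bash
python3 -m creep '[[0,-0.1,0,-0.2,0,0,0],[0,-0.1,0,-0.2,0,0,0],[0,0,0,-0.1,0,0,0],[0,0,0,0,0,0,0]]'
python3 -m creep '[[0,-0.05,0,-0.15,0,0,0],[0,0,0,0,0,0,0],[0,0,0,0,0,0,0]]'
```

```text
time_s: 14.63
tcp_pos: [0.5278, 0.2661, 0.1742]
eef_rot: [180.0, 0.1, 0.0]
contact_force: [-0.5, 0.6, 0.4]
gripper_width: 0.0002
gripper_force: 0.0
time_s: 14.88
tcp_pos: [0.5268, 0.2662, 0.171]
eef_rot: [180.0, 0.0, 0.0]
contact_force: [0.1, 0.7, 0.2]
gripper_width: 0.0003
gripper_force: 0.0
```

```bash
python3 -m creep '[[0,0,0,-0.08,0,0,0],[0,0,0,0,0,0,0]]'
python3 -m creep '[[0,0,0,-0.06,0,0,0],[0,0,0,0,0,0,0]]'
python3 -m creep '[[0,0,0,-0.06,0,0,0],[0,0,0,0,0,0,0]]'
python3 - <<'E'
from h import *
a=cap("side"); save(a,"g1.png",(180,160,440,390),2)
E
```

```text
time_s: 15.05
tcp_pos: [0.5268, 0.2663, 0.1691]
eef_rot: [180.0, 0.0, 0.0]
contact_force: [0.2, 0.5, 1.1]
gripper_width: 0.0002
gripper_force: 0.6
time_s: 15.22
tcp_pos: [0.5269, 0.2663, 0.1677]
eef_rot: [-180.0, 0.0, 0.0]
contact_force: [-0.5, -0.8, 1.9]
gripper_width: 0.0003
gripper_force: 0.7
time_s: 15.38
tcp_pos: [0.527, 0.2663, 0.1664]
eef_rot: [-180.0, -0.0, 0.0]
contact_force: [-0.5, 0.2, 2.6]
gripper_width: 0.0004
gripper_force: 1.5
```

View pics/g1.png

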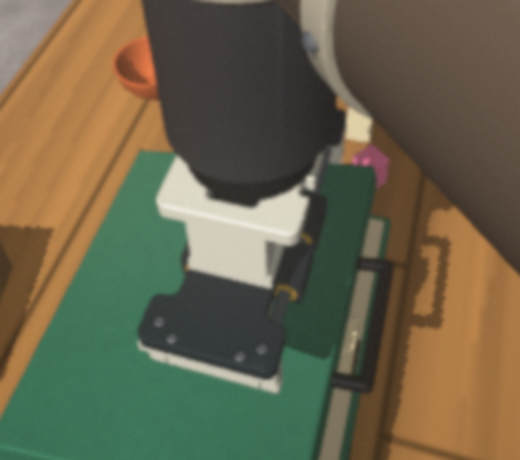

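The lid lies nearly down, with the handle at g1 (375,330). I'll keep pressing gently until the post resists.

```bash
python3 -m creep '[[0,0,0,-0.06,0,0,0],[0,0,0,0,0,0,0]]'
python3 -m creep '[[0,0,0,-0.05,0,0,0],[0,0,0,0,0,0,0]]'
python3 -m creep '[[0,0,0,-0.05,0,0,0],[0,0,0,0,0,0,0]]'
```

```text
time_s: 15.6
tcp_pos: [0.527, 0.2664, 0.166]
eef_rot: [-180.0, -0.0, 0.0]
contact_force: [-4.6, -1.3, 10.8]
gripper_width: 0.0003
gripper_force: 4.6
time_s: 15.77
tcp_pos: [0.5271, 0.2664, 0.1657]
eef_rot: [-180.0, -0.1, 0.1]
contact_force: [-7.9, -1.3, 16.5]
gripper_width: 0.0006
gripper_force: 7.6
time_s: 15.93
tcp_pos: [0.5271, 0.2664, 0.1655]
eef_rot: [-180.0, -0.1, 0.1]
contact_force: [-11.4, -2.3, 24.5]
gripper_width: 0.0004
gripper_force: 10.7
```

```bash
python3 -m creep '[[0,0,0,0.3,0,0,0],[0,0,0,0.8,0,0,0],[0,0,-0.2,1,0,0,0],[0,0,-0.5,1,0,0,0],[0,0,-0.947,0.8,0,0,0],[0,0,-0.947,0.4,0,0,0],[0,0,-0.947,0,0,0,0],[0,0,-0.947,0,0,0,0]]'
python3 -c "
from plant import r;s=r.get_state();print(s['joints'],s['eef_rot'])"
```

```text
time_s: 16.6
tcp_pos: [0.5271, 0.1533, 0.2705]
eef_rot: [-179.9, -0.1, 0.0]
contact_force: [-0.2, -0.5, 0.4]
gripper_width: 0.0007
gripper_force: 0.0
[ 3.66689193e+01  7.07992529e+00 -1.14414536e+01 -4.54144090e-03
 -7.13857593e+01  5.33601377e+01] [-1.79941126e+02 -7.19426173e-02  2.75738441e-02]
```

```bash
python3 -m creep '[[45,0.04,-0.96,0,0,0,0],[45,0.04,-0.96,0,0,0,0],[45,0.04,-0.96,0,0,0,0],[45,0.04,-0.96,0,0,0,0],[45,0.04,-0.96,0,0,0,0],[45,0.04,-0.96,0,0,0,0],[45,0.04,-0.96,0,0,0,0],[45,0.04,-0.96,0,0,0,0]]'
python3 -m creep '[[45,0.04,-0.96,0,0,0,0],[45,0.04,-0.96,0,0,0,0],[45,0.04,-0.96,0,0,0,0],[45,0.04,-0.96,0,0,0,0],[45,0.04,-0.96,0,0,0,0],[45,0.04,-0.96,0,0,0,0],[45,0.04,-0.96,0,0,0,0],[45,0.04,-0.96,0,0,0,0]]'
python3 -m creep '[[45,0,0,-0.8,0,0,0],[45,0,0,-1,0,0,0],[45,0,0,-1,0,0,0],[45,0,0,-1,0,0,0],[45,0,0,-0.7,0,0,0],[45,0,0,0,0,0,0],[45,0,0,0,0,0,0]]'
python3 -c "
from plant import r;s=r.get_state();print(s['joints'],s['tcp_pos'])"
```

```text
time_s: 17.27
tcp_pos: [0.5348, -0.0391, 0.2695]
eef_rot: [-180.0, 0.0, 0.0]
contact_force: [0.5, 0.6, 0.6]
gripper_width: 0.0437
gripper_force: 0.0
time_s: 17.93
tcp_pos: [0.5428, -0.2312, 0.2694]
eef_rot: [-180.0, 0.0, 0.0]
contact_force: [0.5, 0.1, 0.3]
gripper_width: 0.0449
gripper_force: 0.0
time_s: 18.52
tcp_pos: [0.5425, -0.23, 0.1566]
eef_rot: [180.0, 0.1, 0.0]
contact_force: [1.4, -0.9, 1.6]
gripper_width: 0.0451
gripper_force: 0.0
[-3.97094313e+00  1.57467432e+01 -1.58947630e+01  1.37002053e-02
 -5.84913252e+01  9.39768386e+01] [ 0.5424728  -0.22999576  0.15661557]
```

Run:
```python
from fit import *
a=cap("side")
# lid angle from the free edge, with arm away
save(a,"h1.png",(180,140,430,390),2.4)
n=np.array([1,.004]);hin=np.array([.677,.265]);yv=np.array([-.004,1])
for th in(.16,.2,.25):
    P=lambda s,t,v:px(a,[*(hin+n*(-s*np.cos(th)+t*np.sin(th))+yv*v),.105+s*np.sin(th)+t*np.cos(th)])
    for nm,q in(("edge top near end",P(.22,.028,-.132)),("handle mid",P(.242,.016,0))): print(th,nm,(2.4*(q-[180,140])).round())
```

```text
0.16 edge top near end [453. 251.]
0.16 handle mid [455. 441.]
0.2 edge top near end [450. 242.]
0.2 handle mid [452. 432.]
0.25 edge top near end [446. 231.]
0.25 handle mid [447. 421.]
```

View pics/h1.png

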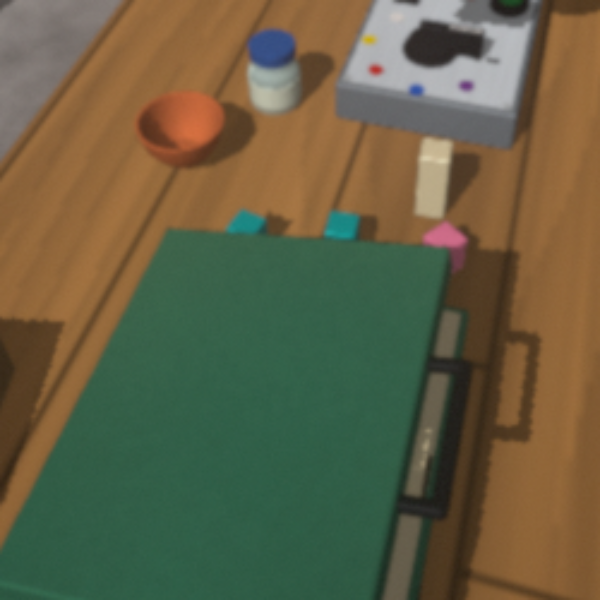

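The lid's near top corner is at h1 (450,246), so the angle is about 0.19; bystanders are in place. Now gripping the dial at its axis.

```bash
python3 -m creep '[[45,0,-0.04,-0.6,0,0,0],[45,0,0,-0.8,0,0,0],[45,0,0,-0.8,0,0,0],[45,0,0,-0.7,0,0,0],[45,0,0,-0.4,0,0,0],[45,0,0,-0.15,0,0,0],[45,0,0,0,0,0,0],[45,0,0,0,0,0,0]]'
python3 -m creep '[[0,0,0,0,0,0,0],[0,0,0,0,0,0,0],[0,0,0,0,0,0,0],[0,0,0,0,0,0,0],[0,0,0,0,0,0,0],[0,0,0,0,0,0,0],[0,0,0,0,0,0,0],[0,0,0,0,0,0,0]]' 35
```

```text
time_s: 19.23
tcp_pos: [0.5439, -0.2311, 0.0723]
eef_rot: [180.0, -0.1, 0.0]
contact_force: [0.4, 0.9, -0.3]
gripper_width: 0.045
gripper_force: 0.0
time_s: 19.9
tcp_pos: [0.5431, -0.231, 0.0713]
eef_rot: [180.0, -0.0, 0.0]
contact_force: [-1.4, -0.2, 2.9]
gripper_width: 0.0135
gripper_force: 34.9
```

Gripped at 13.5 mm, matching the arm, with almost no side force. Turning clockwise in stages.

```bash
python3 -m creep '[[0,0,0,0,0,0,-3],[0,0,0,0,0,0,-6],[0,0,0,0,0,0,-6],[0,0,0,0,0,0,-6],[0,0,0,0,0,0,-6],[0,0,0,0,0,0,-6],[0,0,0,0,0,0,-6],[0,0,0,0,0,0,-6]]' 35
```

```text
time_s: 20.57
tcp_pos: [0.543, -0.231, 0.0713]
eef_rot: [180.0, -0.0, -45.3]
contact_force: [-1.0, -0.1, 3.4]
gripper_width: 0.0136
gripper_force: 34.9
```

```bash
python3 -m creep '[[0,0,0,0,0,0,-6],[0,0,0,0,0,0,-6],[0,0,0,0,0,0,-6],[0,0,0,0,0,0,-6],[0,0,0,0,0,0,-6],[0,0,0,0,0,0,-6],[0,0,0,0,0,0,-6],[0,0,0,0,0,0,-6]]'
python3 -m creep '[[0,0,0,0,0,0,-6],[0,0,0,0,0,0,-6],[0,0,0,0,0,0,-6],[0,0,0,0,0,0,-6],[0,0,0,0,0,0,-6],[0,0,0,0,0,0,-6],[0,0,0,0,0,0,-6],[0,0,0,0,0,0,-6]]'
python3 -m creep '[[0,0,0,0,0,0,-6],[0,0,0,0,0,0,-6],[0,0,0,0,0,0,-6],[0,0,0,0,0,0,-6],[0,0,0,0,0,0,-6],[0,0,0,0,0,0,-6],[0,0,0,0,0,0,-3],[0,0,0,0,0,0,0]]'
```

```text
time_s: 21.23
tcp_pos: [0.543, -0.231, 0.0713]
eef_rot: [-180.0, -0.0, -93.3]
contact_force: [-1.5, 1.8, 3.1]
gripper_width: 0.0135
gripper_force: 35.1
time_s: 21.9
tcp_pos: [0.5429, -0.2309, 0.0713]
eef_rot: [-180.0, -0.0, -141.3]
contact_force: [-2.0, 1.2, 2.8]
gripper_width: 0.0136
gripper_force: 35.2
time_s: 22.57
tcp_pos: [0.5429, -0.2309, 0.0713]
eef_rot: [-180.0, 0.0, 179.9]
contact_force: [-1.3, 0.6, 3.5]
gripper_width: 0.0138
gripper_force: 34.9
```

```bash
python3 -m creep '[[40,0,0,0,0,0,0],[40,0,0,0,0,0,0],[40,0,0,0,0,0,0],[40,0,0,0.4,0,0,0],[40,0,0,1,0,0,0],[40,0,0,1,0,0,0],[0,-0.2,-0.2,1,0,0,0],[0,-0.46,-0.6,0.8,0,0,0]]' 20
python3 -m creep '[[0,-0.55,-0.8,0,0,0,0],[0,-0.55,-0.8,0,0,0,0],[0,-0.55,-0.8,0,0,0,0],[0,-0.55,-0.8,0,0,0,0],[0,0,0,0,0,0,0],[0,0,0,0,0,0,0]]'
python3 - <<'E'
from h import *
a=cap("side");b=cap("top")
A=a["frame"][110:215,310:420];B=b["frame"][170:275,360:475]
cv2.imwrite("pics/i1.png",np.hstack([cv2.resize(A,None,fx=3.5,fy=3.5),cv2.resize(B,None,fx=3.5,fy=3.5)])[:,:,::-1])
E
```

```text
time_s: 23.23
tcp_pos: [0.5278, -0.2503, 0.1788]
eef_rot: [-180.0, 0.1, -179.8]
contact_force: [-0.0, -0.4, 0.7]
gripper_width: 0.0314
gripper_force: 0.0
time_s: 23.73
tcp_pos: [0.4708, -0.3318, 0.1768]
eef_rot: [-180.0, 0.0, 179.9]
contact_force: [0.6, -0.5, -0.3]
gripper_width: 0.0005
gripper_force: 0.0
```

View pics/i1.png

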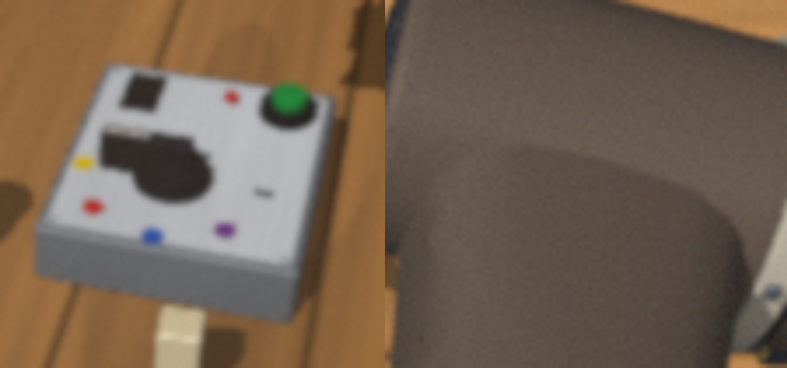

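```bash
python3 - <<'E'
from h import *
a=cap("side")
for k in(135,180,225):
    t=np.radians(-1-k); print(k,[(3.5*(px(a,[.5427-.055*np.cos(t),-.231-.055*np.sin(t),z])-[310,110])).round() for z in(.086,.054)])
E
python3 -m creep '[[0,0.02,0.03,-0.8,0,0,0],[0,0,0,-0.9,0,0,0],[0,0,0,-0.9,0,0,0],[0,0,0,-0.7,0,0,0],[0,0,0,-0.3,0,0,0],[0,0,0,0,0,0,0],[0,0,0,0,0,0,0]]'
```

```text
135 [array([109., 159.]), array([108., 195.])]
180 [array([100., 124.]), array([ 99., 159.])]
225 [array([134.,  98.]), array([132., 132.])]
time_s: 24.47
tcp_pos: [0.4726, -0.3299, 0.0864]
eef_rot: [-180.0, -0.0, -179.9]
contact_force: [0.3, 0.5, -0.2]
gripper_width: 0.0003
gripper_force: 0.0
```

The arm tip in the picture, top about (101,127) and foot about (101,163), matches the 180° projection, so the dial is on yellow. The button is clear at (290,98). Pressing now.

```bash
for i in 1; do python3 -m creep '[[0,-0.03,-0.03,-0.3,0,0,0],[0,0,0,-0.1,0,0,0],[0,0,0,0,0,0,0]]'; python3 -m creep '[[0,0,0,-0.12,0,0,0],[0,0,0,0,0,0,0]]'; python3 -m creep '[[0,0,0,-0.12,0,0,0],[0,0,0,0,0,0,0]]'; python3 -m creep '[[0,0,0,-0.08,0,0,0],[0,0,0,0,0,0,0]]'; done
```

```text
time_s: 24.72
tcp_pos: [0.4711, -0.3308, 0.076]
eef_rot: [180.0, 0.0, -180.0]
contact_force: [-0.1, -0.3, 0.0]
gripper_width: 0.0005
gripper_force: 0.0
time_s: 24.88
tcp_pos: [0.4712, -0.3309, 0.073]
eef_rot: [180.0, 0.0, -180.0]
contact_force: [-0.2, -0.3, -0.4]
gripper_width: 0.0002
gripper_force: 0.0
time_s: 25.05
tcp_pos: [0.4714, -0.3311, 0.0701]
eef_rot: [-180.0, 0.0, -180.0]
contact_force: [1.0, -0.7, 3.6]
gripper_width: 0.0004
gripper_force: 1.3
time_s: 25.22
tcp_pos: [0.4714, -0.3311, 0.0682]
eef_rot: [-180.0, 0.0, -180.0]
contact_force: [0.0, 0.2, 3.1]
gripper_width: 0.0005
gripper_force: 1.9
```

```bash
python3 -m creep '[[0,0,0,-0.08,0,0,0],[0,0,0,0,0,0,0]]'; python3 -m creep '[[0,0,0,-0.08,0,0,0],[0,0,0,0,0,0,0]]'; python3 -m creep '[[0,0,0,-0.06,0,0,0],[0,0,0,0,0,0,0]]'
```

```text
time_s: 25.38
tcp_pos: [0.4715, -0.3311, 0.0663]
eef_rot: [-180.0, 0.0, -180.0]
contact_force: [-1.1, 0.2, 5.5]
gripper_width: 0.0006
gripper_force: 2.4
time_s: 25.55
tcp_pos: [0.4715, -0.3311, 0.0661]
eef_rot: [-179.9, 0.0, -179.9]
contact_force: [-5.1, 4.6, 19.9]
gripper_width: 0.0005
gripper_force: 9.5
time_s: 25.72
tcp_pos: [0.4716, -0.3312, 0.0658]
eef_rot: [-179.9, 0.1, -179.9]
contact_force: [-8.5, 7.2, 30.3]
gripper_width: 0.0006
gripper_force: 15.3
```

```bash
python3 -m creep '[[0,0,0,0.4,0,0,0],[0,0,0,0.8,0,0,0],[0,0,0,1,0,0,0],[0,0,0,1,0,0,0],[0,0,0,1,0,0,0],[0,0,0,1,0,0,0],[0,0,0,0,0,0,0],[0,0,0,0,0,0,0]]'
python3 - <<'E'
from h import *
a=cap("side"); save(a,"j1.png",(170,100,430,400),2)
print(r.get_state()["contact_force"])
E
```

```text
time_s: 26.38
tcp_pos: [0.4719, -0.331, 0.1938]
eef_rot: [-180.0, 0.2, -180.0]
contact_force: [-0.7, -0.2, -0.9]
gripper_width: 0.0007
gripper_force: 0.0
[-0.64397277  0.50527191  0.1826056 ]
```

View pics/j1.png

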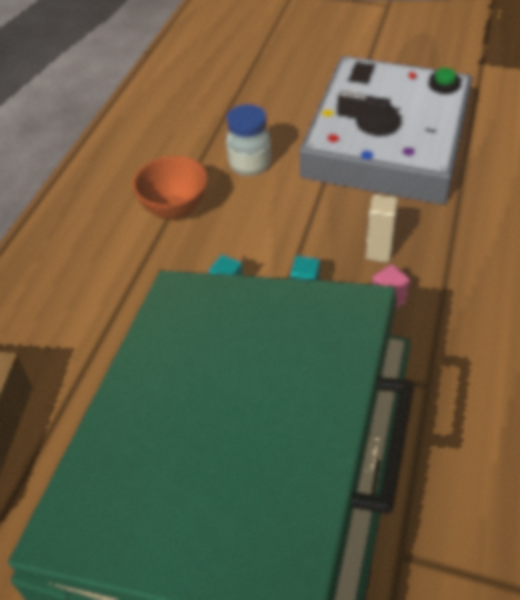

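The lid rests down, the dial arm at j1 (360,105) points to the yellow dot at (328,114), and the button at (446,76) is up again. The bystanders haven't moved. Handing in.

```bash
python3 -c "
from plant import close_job;print(close_job())"
```

```text
the job is handed in; nothing more can be done
None
```

The job is handed in at about 26 s of the 72 s, with no verdict returned: the short post is on the dark square, the lid is down on it (about 0.19 rad), the dial is on yellow, the start button was pressed fully and released, and the tall post, bowl and jar stand where they were.

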